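# Close up the tool case

## Task

Close the open grey tool case. First lift the calliper off its mouth and lay it flat on a free spot of the table; then take the cover that has two tabs, hook the tabs under the case's lip with the cover tilted, and swing it down until it lies flush and the spring catch has snapped over its edge. Leave the shorter cover without tabs and all the other things where they are.

Things in the scene. Friction and masses are not known exactly. Their poses are not given: they have to be found in the camera images.
- case: open grey plastic tool case fixed to the table: outer walls x -86 to +74 mm, y -62.5 to +62.5, side and front walls 51 high. Origin on the table under the middle of the cover's seat, z up. The lip is at the -x end, the spring catch stands outside the +x (front) wall, up to 77 high. Inner faces: sides y +-52.5, front x +66.5. A black clamp lies on its floor, out of the cover's way
- lip_edge (a point): middle of the lip's lower inner edge, (-67, 0, 51) mm in the case's frame. The lip is a plate over the full width from x -86 to -67, underside 51 and top 57 above the table; beneath it the case is hollow down to the floor, end wall's inner face at x -78
- seat (a point): middle of the cover's seat, (0, 0, 45) mm in the case's frame, axes as the case's. Two ledges at this height along the side walls (8.5 wide, x -58 to +66.5) carry the cover. Fully home, the cover's origin lies here and its axes are parallel: top flush with the walls, tabs 9 mm under the lip, play 2 mm along x and 2.5 mm along y
- catch_tooth (a point): inner tip of the catch's tooth, about (58, 0, 54) mm in the case's frame when closed; 40 wide along y. Its underside is 53 above the table; from the tip a face slopes up and outward, 25 degrees off vertical, to 77
- catch (a joint): spring catch, rad: 0 = closed, grows to 0.45 as its top is pushed outward, away from the cover; 0.1 to 0.2 as the cover's edge passes. Sprung shut; pressing the cover's front end down past the sloping tooth takes some 5 to 20 N, then it snaps back to 0 over the edge
- cover: the cover to fit: steel plate 130 (x) x 100 (y) x 6 thick, about 0.2 kg, lying flat; two tabs, 26 wide, 4 thick, level with its underside, project 11 mm from its -x edge, at y +-30; too long to go in flat. A black grip rib 12 thick (x), 64 long (y) stands across its middle from z 6 to z 42. Origin in the middle of the underside, z up
- cover_tabs (a point): middle of the line between the two tab tips, half way up the tabs: (-76, 0, 2) mm in the cover's frame
- cover_front (a point): middle of the cover's other end, on the top edge: (65, 0, 6) mm in the cover's frame
- plain_cover: another cover, which does not fit: same plate and rib but only 104 (x) x 100 (y) and without tabs; origin in the middle of the underside. Leave it
- calliper: flat sliding calliper, 73 (x) x 185 (y, its length) x 9 thick, lying across the case's side walls, its underside 51 above the table. Origin in the middle of its underside, z up. The bar (x 1 to 17 mm, 4 thick) runs along y; the slider on it, the best place to grasp, spans x -3 to 20, y 12 to 57, 8 thick; the jaws spread over x -36 to 36 at y 57 to 92
- tape_measure: tape measure lying flat beside the case, 68 x 85 x 34 high, origin in the middle of its underside; leave it
- screw_jar: jar of screws with lid, 64 across, 82 high, origin under its middle; leave it
- belt_carton: small carton, 65 (x) x 100 (y) x 45 high, origin under its middle; leave it
- glue_bottle: glue bottle, 60 across, 166 high, origin under its middle; leave it
- primer_can: spray can, 65 across, 170 high, origin under its middle; leave it
- table_middle (a point): fixed point on the table top in the middle of the working area. Within 220 mm of it towards or away from the robot (world x) and 260 mm to either side (world y) the table holds only the things listed here; stock and tools stand beyond

How it is judged:
On the way, in this order (a step that is already met when the one before it is completed fails the run):
1. the calliper lies flat, at rest and released on the table, off the case (height (world z) of calliper between -0.01 and 0.014 m and angle between the z axis of calliper and the z axis of case, either way round below 0.2 rad and linear speed of calliper below 0.05 m/s and contact force between the fingers and calliper below 0.1 N), for 0.2 s.
2. the cover's tabs are hooked at least 3 mm under the lip while the cover is still tilted (more than 0.1 rad) (x of cover_tabs in the frame of case below -0.07 m and z of cover_tabs in the frame of case below 0.051 m and angle between cover's own z axis and vertical above 0.1 rad), for 0.1 s.
At the end, for the whole second after the job is handed in: the tabbed cover lies in the case at rest, tab tips at least 5 mm under the lip, level within 0.035 rad, its front edge flush within 2.5 mm and its sides inside the walls, the catch sprung back over it (under 0.05 rad); the calliper lies flat at rest on the table (x of cover_tabs in the frame of case below -0.072 m and z of cover_tabs in the frame of case between 0.043 and 0.05 m and z of cover_front in the frame of case between 0.048 and 0.0535 m and y of cover_front in the frame of case between -0.005 and 0.005 m and angle between cover's own z axis and vertical below 0.035 rad and value of joint catch below 0.05 rad and linear speed of each of cover, calliper below 0.02 m/s and height (world z) of calliper between -0.01 and 0.014 m and angle between the z axis of calliper and the z axis of case, either way round below 0.2 rad); the robot touches nothing.
It fails at once if the cover without tabs is moved more than 20 mm (distance of plain_cover from where it was at the start of the episode above 0.02 m).
It fails at once if another thing on the table is moved more than 20 mm (distance of any of tape_measure, screw_jar, belt_carton, glue_bottle, primer_can from where it was at the start of the episode above 0.02 m).
It also fails if it takes over 58 s, if anything falls off the work surface, if the arm or the gripper's body presses on something with over 40 N, if the wrist force passes 120 N, or if a joint passes its speed limit or range.

## Robot

A 7-joint arm with a two-finger parallel gripper is mounted at the origin on a cart in front of the work surface, level with it; the furniture and walls round the work are solid. World frame = base frame: x ahead of the robot, y to its left, z up, the work surface at z = 0. Lengths are in m, angles in rad, forces in N, time in s.
With the tool pointing down it reaches from about 0.425 to 0.925 m from the base axis. Payload 6.8 kg.
Tool frame: the origin (TCP) lies between the finger pads; the fingertips stand 17 mm ahead of it and the grasp point (between the pads) lies 2 mm behind it; z points along the fingers, x is the direction in which the jaws open and shut, and the axes are right-handed (so a half turn about z gives the same grasp; the last joint's range is limited). The gripper opens to 85 mm and grips with 20 to 120 N. Pads are 22 mm wide; open, the fingers measure 114 mm over their backs; the gripper's body (76 mm by 85 mm) begins 54 mm behind the grasp point. The pads swing forward as they close: fully open they stand 13 mm farther back than shut.
Start: joints at [-1.43, 0.477, 0.022, 1.555, -0.011, 1.109, -0.083], TCP at [0.166, 0.654, 0.248] pointing down, gripper open.
Joint ranges: [-2.96, 2.96], [-0.34, 2.1], [-1.41, 1.46], [0.24, 2.44], [-1.37, 4.51], [0.17, 1.92], [-2.96, 2.96]. Speed limits (rad/s): [2.39, 2.39, 3.14, 3.14, 3.14, 3.14, 3.14].

## Interface

Orientations are given as a unit quaternion [w, x, y, z].
In Python, from station import readout, read_camera, get_calibration, bot, models gives the robot as it stands.
- The arm moves only by the tool carry_out, never from a script. Its argument "deltas" is a list of rows, each a list of 2 entries, a list of its own where there are three numbers: the shift along the tool's x, y, z in cm, then the turn about the tool's z in degrees. A call has 1 to 10 rows; each row is the pose to reach, as a shift and turn from the pose measured when the call began, along the tool's axes at that moment; what a row does not reach only later rows make up. A row lasts 1/8 s, in which the tool goes at most 62.5 mm and 10.7 degrees, less where a joint would pass 70% of its speed; a pose out of reach is approached as far as the arm can. A call with a gripper value outside its range is refused whole. "hand" is the opening, from 0 (shut) to 1 (fully open), set as the call begins (left out, the last holds). The fingers move at their own pace and stop on an object; "newtons" is the grip in N (left out, the last holds). Time passes only in rows, so rows that repeat a pose let the fingers close. It gives the time, the measured TCP pose, the force and the opening at its end, in the units of the state.
- readout.get_obs(): the state, without advancing time (a new reading comes with each control period).
- read_camera(name): name is "scene" or "top" or "wrist"; returns the picture (400x640x3 uint8, red, green, blue); there is no depth.
- get_calibration(name): a dict with "fov_y" (degrees; the focal length in pixels is half the picture's height over the tangent of half this angle, whatever the lens; pixels are square), "cx", "cy" (the principal point, pixels), "world_from_camera" (4x4, takes a point from camera to world coordinates). Camera axes: x right, y down, z forward; pixel columns grow to the right and rows downward; lengths in m; the calibration is good to about 2 mm. A picture is of the moment at which its call begins: read the wrist's pose just before it. get_calibration takes no time and is no camera call; for the wrist camera it gives the pose at the moment of the call.
- bot.hand_in(): hands the job in, once; it reports no verdict.
Trained networks look in the newest picture that a camera, given by its name, has taken for a name from the list of things; names that differ only in an ending like _2 or _b are one class to them, and where a whole thing is asked for, a point or a joint stands for the part that bears it (a point fixed in the world has none). Each returns a list of dicts, best first, with "score" (0 to 1); they miss things now and then, are a little off and sometimes report something else, mostly with a low value. They report only what shows in the picture. A call takes as long as a camera call.
- models.spot_in(query, camera): "centre" ([row, column] in pixels, amid what is visible of it).
The state is a dict: "t": time; "q": joint angles; "joint_vel": joint speeds; "joint_torque": joint torques, N m; "eef_pos": TCP position; "tool_rot": TCP orientation; "contact_force": force on the tool from outside, world axes, zero at the start; "torque": the same for the moment, N m; "gripper_width": opening from 0.0 (shut) to 1.0 (fully open).
Only numpy, scipy, OpenCV 4.12 (cv2) and the standard library are available. Lean on these libraries where they do the work, as an engineer would, in place of code of your own. Each camera call takes 0.05 s, during which the arm holds its last target. There are 200 camera calls.

## Working session

There is one attempt and no reset: what is moved stays moved. The work goes in short steps, Python scripts to look and compute and a tool call to move; the robot and the scene stay as the last step left them, time stands still between calls to the robot, and variables do not carry over. Pictures are saved under pics/ and viewed, about 8 in all and at most 12, crops included, and the job is handed in when it is done.

Besides the shell and the picture viewer there is one more tool, called after "Emit:" in YAML: its name, and indented under it one key for each argument. carry_out: Moves the arm, as the interface text tells. Its arguments: {"type":"object","properties":{"deltas":{"type":"array"},"hand":{"type":"number"},"newtons":{"type":"number"}},"required":["deltas"]}

```bash
ls; mkdir -p pics
cat > h.py <<'E'
import numpy as np, cv2
from scipy.spatial.transform import Rotation as R
from station import readout, read_camera, get_calibration, bot, models
def cal(n):
    c=get_calibration(n); f=200/np.tan(np.radians(c["fov_y"])/2); return f,c["cx"],c["cy"],np.array(c["world_from_camera"])
def snap(n,fn):
    im=read_camera(n); cv2.imwrite("pics/"+fn,im[:,:,::-1]); return im
def px2w(c,rc,z):
    f,cx,cy,T=c; d=T[:3,:3]@np.array([(rc[1]-cx)/f,(rc[0]-cy)/f,1]); o=T[:3,3]; return o+d*(z-o[2])/d[2]
def w2px(c,P):
    f,cx,cy,T=c; P=np.atleast_2d(P); p=(P-T[:3,3])@T[:3,:3]; return np.c_[f*p[:,1]/p[:,2]+cy,f*p[:,0]/p[:,2]+cx]
def tool():
    o=readout.get_obs(); q=o["tool_rot"]; return np.array(o["eef_pos"]),R.from_quat([q[1],q[2],q[3],q[0]]),o
E
python3 - <<'E'
from h import *
o=readout.get_obs(); print(o["t"],o["eef_pos"],o["tool_rot"])
for n in ["scene","top"]:
    im=snap(n,n+"0.png"); c=cal(n); print(n,c)
    print("table at img corners",[px2w(c,p,0).round(2) for p in [(0,0),(0,639),(399,0),(399,639)]])
    for q in ["case","cover","plain_cover","calliper","tape_measure","screw_jar","belt_carton","glue_bottle","primer_can","lip_edge","catch_tooth","seat","cover_tabs","cover_front","table_middle"]:
        r=models.spot_in(q,n); 
        print(q,[(round(d["score"],2),np.round(d["centre"],0),px2w(c,d["centre"],.03)[:2].round(3)) for d in r[:2]])
E
```

```text
pics
0.0 [0.16609819 0.65369176 0.24732842] [ 5.95158574e-04  7.89366368e-01  6.13921790e-01 -6.47041596e-04]
scene (np.float64(486.4796169227628), 308.81762795728105, 203.75124064865938, array([[ 0.78424502, -0.37679895,  0.49293234, -0.19022485],
       [-0.620388  , -0.48756491,  0.61432824, -0.91699411],
       [ 0.00885827, -0.78759318, -0.6161319 ,  0.96582363],
       [ 0.        ,  0.        ,  0.        ,  1.        ]]))
table at img corners [array([0.32, 3.09, 0.  ]), array([3.89, 0.45, 0.  ]), array([-0.35, -0.08,  0.  ]), array([ 0.72, -0.92,  0.  ])]
case [(0.93, array([187., 293.]), array([0.571, 0.117]))]
cover [(0.91, array([227., 371.]), array([ 0.633, -0.183]))]
plain_cover [(0.96, array([266., 319.]), array([ 0.412, -0.214]))]
calliper [(0.54, array([174., 298.]), array([0.63 , 0.167]))]
tape_measure [(0.44, array([166., 282.]), array([0.617, 0.242]))]
screw_jar [(0.87, array([282., 364.]), array([ 0.466, -0.33 ]))]
belt_carton [(0.76, array([268., 392.]), array([ 0.561, -0.339]))]
glue_bottle [(0.71, array([180., 200.]), array([0.352, 0.335]))]
primer_can [(0.79, array([145., 316.]), array([0.798, 0.275]))]
lip_edge [(0.56, array([186., 296.]), array([0.585, 0.116]))]
catch_tooth [(0.67, array([173., 317.]), array([0.687, 0.134])), (0.65, array([231., 370.]), array([ 0.619, -0.193]))]
seat [(0.71, array([186., 293.]), array([0.574, 0.12 ])), (0.68, array([268., 394.]), array([ 0.566, -0.341]))]
cover_tabs [(0.71, array([231., 372.]), array([ 0.623, -0.197])), (0.32, array([187., 295.]), array([0.579, 0.115]))]
cover_front [(0.64, array([229., 373.]), array([ 0.631, -0.194]))]Traceback (most recent call last):
  File "<stdin>", line 7, in <module>
ValueError: it knows: belt_carton, calliper, case, catch, catch_tooth, cover, cover_front, cover_tabs, glue_bottle, lip_edge, plain_cover, primer_can, screw_jar, seat, tape_measure
```

Run:
```python
from h import *
n="top"; im=snap(n,"top0.png"); c=cal(n); print(c)
print([px2w(c,p,0).round(2) for p in [(0,0),(0,639),(399,0),(399,639)]])
for q in ["case","cover","plain_cover","calliper","catch"]:
    print(q,[(round(d["score"],2),np.round(d["centre"],0),px2w(c,d["centre"],.03)[:2].round(3)) for d in models.spot_in(q,n)[:2]])
cv2.imwrite("pics/top0b.png",cv2.resize(im[:,:,::-1],(800,500),interpolation=cv2.INTER_CUBIC))
s=cv2.imread("pics/scene0.png"); cv2.imwrite("pics/scene0b.png",cv2.resize(s[100:330,130:450],(800,575),interpolation=cv2.INTER_CUBIC))
```

```text
(np.float64(514.9743957625551), 319.7758757054156, 199.22179985438834, array([[-2.38111688e-02, -9.96592896e-01,  7.89659903e-02,
         4.01386621e-01],
       [-9.99715916e-01,  2.38202108e-02, -8.27591624e-04,
        -3.02747981e-02],
       [-1.05621460e-03, -7.89632633e-02, -9.96876967e-01,
         1.63700061e+00],
       [ 0.00000000e+00,  0.00000000e+00,  0.00000000e+00,
         1.00000000e+00]]))
[array([1.21, 1.01, 0.  ]), array([ 1.16, -1.1 ,  0.  ]), array([-0.07,  0.97,  0.  ]), array([-0.11, -1.  ,  0.  ])]
case [(0.61, array([186., 274.]), array([0.573, 0.11 ]))]
cover [(0.94, array([162., 362.]), array([ 0.644, -0.167]))]
plain_cover [(0.63, array([232., 372.]), array([ 0.423, -0.193]))]
calliper [(0.63, array([175., 262.]), array([0.608, 0.149]))]
catch [(0.54, array([159., 276.]), array([0.66 , 0.102]))]
```

View pics/top0b.png

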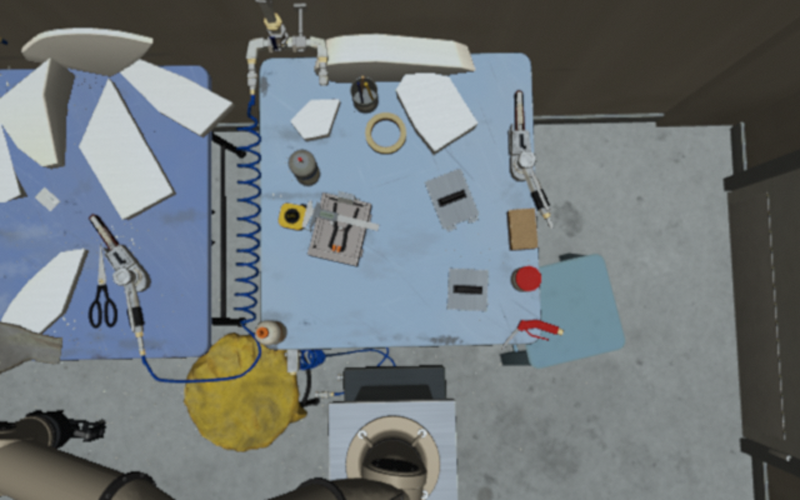

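View pics/scene0b.png

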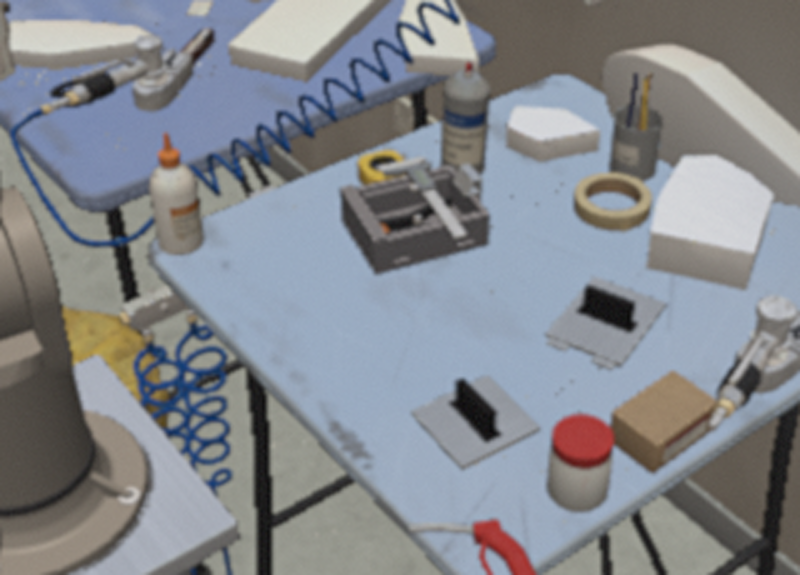

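The top view shows the case near (270,230) with the calliper across it, jaws to the left and its catch away from the robot. The tabbed cover is near (450,198) with its tabs toward the robot, and the plain cover is near (467,288). The scene view agrees with this. Next I'll move above the case for a wrist view.

```bash
cat >> h.py <<'E'
def plan(p,yaw=None):
    "deltas (cm, tool axes) to world point p; yaw: desired world angle of tool x (mod 180) in deg"
    e,r,o=tool(); d=r.inv().apply(np.array(p)-e)*100; x=r.apply([1,0,0]); y0=np.degrees(np.arctan2(x[1],x[0]))
    t=None
    if yaw is not None: t=-((yaw-y0+90)%180-90)
    print("t %.2f eef"%o["t"],e.round(4),"yaw %.2f"%y0,"delta",d.round(2),"turn",t if t is None else round(t,1),"q7 %.2f"%o["q"][6], "F",np.round(o["contact_force"],1),"w %.3f"%o["gripper_width"])
E
python3 - <<'E'
from h import *
plan([0.50,0.09,0.42],0)
c=cal("wrist"); e,r,o=tool(); print(c[0]); T=c[3]; print("cam in tool",r.inv().apply(T[:3,3]-e), (r.inv()*R.from_matrix(T[:3,:3])).as_matrix().round(3))
E
```

```text
t 1.05 eef [0.1662 0.6542 0.2483] yaw 75.74 delta [-46.46  46.25 -17.17] turn 75.7 q7 -0.08 F [-0.2 -0.3 -0.1] w 1.004
293.3374029007595
cam in tool [ 1.10402087e-04 -7.94210739e-02 -1.26275743e-01] [[ 1.     0.     0.002]
 [-0.001  0.949  0.315]
 [-0.002 -0.315  0.949]]
```

Run:
```python
from h import *
plan([0.48,0.06,0.34])
```

```text
t 1.05 eef [0.1662 0.6542 0.2483] yaw 75.74 delta [-49.86  45.05  -9.17] turn None q7 -0.08 F [-0.2 -0.3 -0.1] w 1.004
```

Emit:
carry_out:
  deltas:
    - [[-3,3,-6],0]
    - [[-50,45,-9.2],0]
    - [[-50,45,-9.2],0]
    - [[-50,45,-9.2],0]
    - [[-50,45,-9.2],0]
    - [[-50,45,-9.2],0]
    - [[-50,45,-9.2],0]
    - [[-50,45,-9.2],0]
    - [[-50,45,-9.2],0]
    - [[-50,45,-9.2],0]

```text
t: 2.3
eef_pos: [0.445, 0.1237, 0.336]
tool_rot: [-0.0, 0.789, 0.614, 0.001]
contact_force: [1.3, -0.5, 0.1]
gripper_width: 0.999
```

Emit:
carry_out:
  deltas:
    - [[0,0,0],0]

```text
t: 2.42
eef_pos: [0.4468, 0.1189, 0.3368]
tool_rot: [0.0, 0.792, 0.61, 0.001]
contact_force: [-1.2, -0.4, 0.7]
gripper_width: 0.994
```

Run:
```python
from h import *
plan([0.48,0.06,0.34])
e,r,o=tool(); c=cal("wrist"); im=snap("wrist","w1.png"); np.savez("w1.npz",T=c[3],f=c[0],cx=c[1],cy=c[2])
for q in ["case","cover","calliper","catch","lip_edge","tape_measure","primer_can"]:
    print(q,[(round(d["score"],2),np.round(d["centre"],0),px2w(c,d["centre"],.05)[:2].round(3)) for d in models.spot_in(q,"wrist")[:2]])
```

```text
t 2.42 eef [0.4468 0.1189 0.3368] yaw 75.24 delta [-4.85  4.71 -0.32] turn None q7 0.93 F [-1.2 -0.4  0.7] w 0.994
case [(0.91, array([231., 341.]), array([0.565, 0.126]))]
cover [(0.82, array([289., 182.]), array([ 0.599, -0.153]))]
calliper [(0.64, array([257., 356.]), array([0.615, 0.14 ]))]
catch [(0.59, array([290., 346.]), array([0.672, 0.109]))]
lip_edge [(0.66, array([230., 342.]), array([0.563, 0.128])), (0.45, array([ 32., 436.]), array([0.33 , 0.304]))]
tape_measure [(0.9, array([236., 414.]), array([0.602, 0.234])), (0.34, array([194., 125.]), array([ 0.424, -0.168]))]
primer_can [(0.7, array([229., 340.]), array([0.56 , 0.125])), (0.66, array([316., 401.]), array([0.746, 0.188]))]
```

View pics/w1.png

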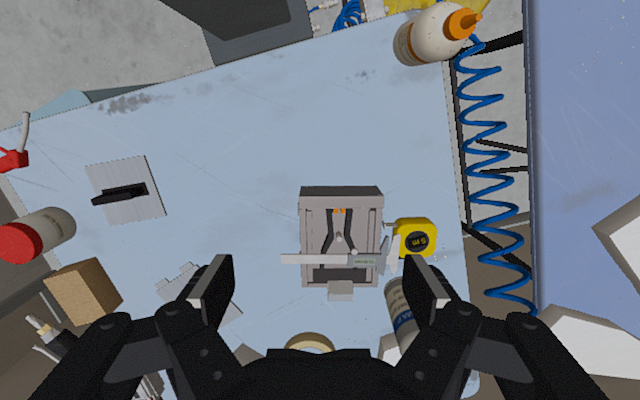

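The wrist view, with the robot side up, shows the case at x 300–383, y 186–288. The catch is at (341,290), the calliper bar is at row 259 with the slider near (362,260), the tape is at (415,238), and the can is at (400,310). I'll crop it for edges.

Run:
```python
import cv2
s=cv2.imread("pics/w1.png")[175:325,265:445]; cv2.imwrite("pics/w1c.png",cv2.resize(s,None,fx=4,fy=4,interpolation=cv2.INTER_CUBIC))
```

```text
(no output)
```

View pics/w1c.png

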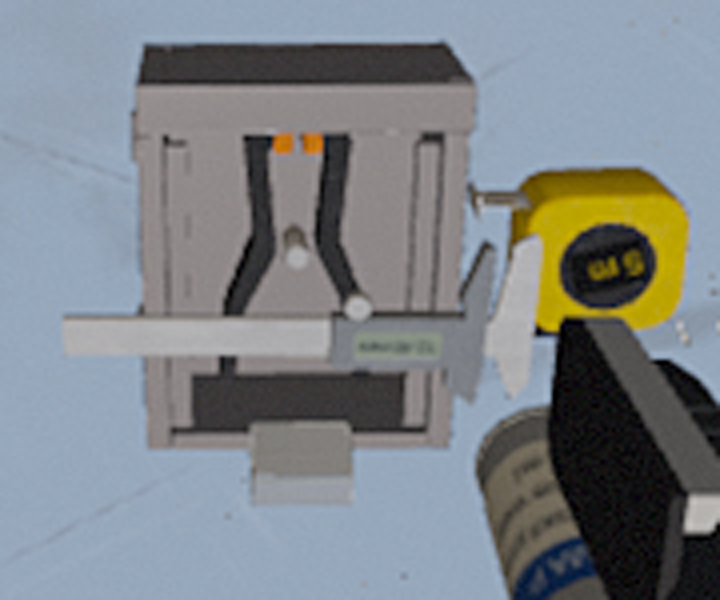

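```bash
cat >> h.py <<'E'
from scipy.optimize import least_squares
def fit(c,obj,pix,x0):
    "obj Nx3 (m, object frame with table z), pix Nx2 row,col -> x,y,yaw"
    obj=np.array(obj,float); pix=np.array(pix,float)
    def W(s): return np.c_[obj[:,:2]@np.array([[np.cos(s[2]),np.sin(s[2])],[-np.sin(s[2]),np.cos(s[2])]])+s[:2],obj[:,2]]
    r=least_squares(lambda s:(w2px(c,W(s))-pix).ravel(),x0,loss="soft_l1")
    return r.x,(w2px(c,W(r.x))-pix).round(1)
def w2(s,p): return np.array([s[0]+np.cos(s[2])*p[0]-np.sin(s[2])*p[1],s[1]+np.sin(s[2])*p[0]+np.cos(s[2])*p[1]])
E
python3 - <<'E'
from h import *
d=np.load("w1.npz"); c=(float(d["f"]),float(d["cx"]),float(d["cy"]),d["T"])
P=lambda x,y:(175+(y-1.5)/4,265+(x-1.5)/4)
s,r=fit(c,[[-.086,.0625,.057],[-.086,-.0625,.057],[-.067,.0625,.057],[-.067,-.0625,.057],[.074,.0625,.051],[.074,-.0625,.051]],
 [P(475,84),P(137,86),P(475,131),P(135,133),P(448,446),P(150,447)],[.57,.11,0]); print("case",s,np.degrees(s[2]),r.tolist())
k,r=fit(c,[[.001,-.0925,.055],[.017,-.0925,.055],[-.003,.012,.059],[-.003,.057,.059],[.020,.012,.059]],
 [P(64,317),P(65,354),P(332,316),P(466,314),P(332,369)],[.6,.12,0]); print("cal",k,np.degrees(k[2]),r.tolist())
g=w2(k,[.0085,.028]); print("grasp",g); plan([*g,.12],np.degrees(k[2]))
E
```

```text
case [ 0.58954979  0.11827945 -0.24988635] -14.317433383273215 [[-0.5, 0.8], [-0.3, -0.6], [0.0, -0.1], [0.2, 0.2], [0.3, 0.5], [0.6, -0.9]]
cal [ 0.599972    0.11574896 -0.264732  ] -15.168026445807918 [[0.2, 0.4], [-0.1, 0.4], [-0.2, 0.4], [0.4, -4.1], [-0.5, -0.2]]
grasp [0.6155021  0.14054949]
t 2.83 eef [0.4446 0.1247 0.3359] yaw 75.88 delta [ 5.68 16.18 21.6 ] turn -89.0 q7 0.93 F [ 0.1 -0.7  0.4] w 1.002
```

Emit:
carry_out:
  deltas:
    - [[5.7,16.2,5],91]
    - [[5.7,16.2,10],91]
    - [[5.7,16.2,15],91]
    - [[5.7,16.2,18],91]
    - [[5.7,16.2,20],91]
    - [[5.7,16.2,20],91]
    - [[5.7,16.2,20],91]
    - [[5.7,16.2,20],91]
    - [[5.7,16.2,20],91]
    - [[5.7,16.2,20],91]
  hand: 0.5
  newtons: 60

```text
t: 4.08
eef_pos: [0.6154, 0.1418, 0.1355]
tool_rot: [-0.0, 0.991, -0.13, -0.0]
contact_force: [-0.7, -1.1, -0.4]
gripper_width: 0.498
```

Emit:
carry_out:
  deltas:
    - [[0,0,0],0]
    - [[0,0,0],0]

```text
t: 4.32
eef_pos: [0.6153, 0.1421, 0.1355]
tool_rot: [-0.0, 0.992, -0.13, -0.0]
contact_force: [-0.3, -0.8, -0.9]
gripper_width: 0.498
```

Run:
```python
from h import *
plan([0.6155,0.1405,.069],-15.2)
c=cal("wrist"); im=snap("wrist","w2.png"); np.savez("w2.npz",T=c[3],f=c[0],cx=c[1],cy=c[2])
plan([0.6155,0.1405,.069],-15.2)
```

```text
t 4.33 eef [0.6153 0.1421 0.1355] yaw -14.89 delta [0.06 0.16 6.65] turn 0.3 q7 -0.15 F [-0.3 -0.8 -0.9] w 0.498
t 4.38 eef [0.6154 0.1419 0.1356] yaw -14.92 delta [0.05 0.14 6.66] turn 0.3 q7 -0.15 F [-0.2 -0.   0.9] w 0.499
```

View pics/w2.png

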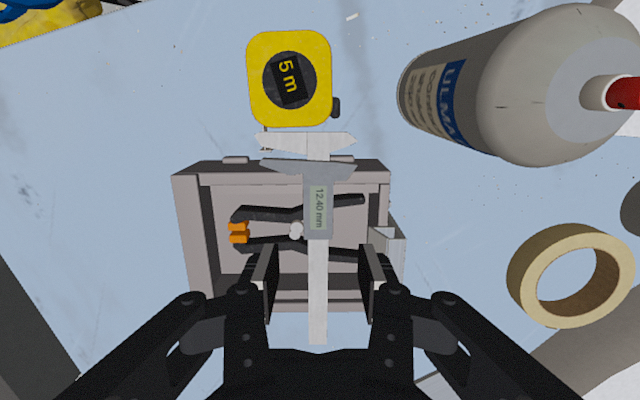

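The slider is at cols 303–331, rows 170–237, centred between the fingers. The can is well clear. I'll check the y offset numerically.

Run:
```python
from h import *
d=np.load("w2.npz"); c=(float(d["f"]),float(d["cx"]),float(d["cy"]),d["T"])
e,r,o=tool()
for p in [(237,303),(237,331),(171,303),(171,331)]:
    w=px2w(c,p,.059); print(p,w.round(4),"tool cm",(r.inv().apply(w-e)*100).round(2))
```

```text
(237, 303) [0.6015 0.1282 0.059 ] tool cm [-0.99  1.69  7.65]
(237, 331) [0.6221 0.1228 0.059 ] tool cm [1.14 1.68 7.65]
(171, 303) [0.6154 0.1776 0.059 ] tool cm [-0.92 -3.45  7.66]
(171, 331) [0.6346 0.1726 0.059 ] tool cm [ 1.06 -3.45  7.66]
```

Emit:
carry_out:
  deltas:
    - [[0.1,0,3.5],0]
    - [[0.1,0,6.6],0]
    - [[0.1,0,6.6],0]
    - [[0.1,0,6.6],0]

```text
t: 4.88
eef_pos: [0.6171, 0.1416, 0.0706]
tool_rot: [-0.001, 0.992, -0.13, 0.001]
contact_force: [-0.0, -0.8, 0.7]
gripper_width: 0.502
```

Emit:
carry_out:
  deltas:
    - [[0,0,0],0]
    - [[0,0,0],0]
    - [[0,0,0],0]
    - [[0,0,0],0]
  hand: 0
  newtons: 60

```text
t: 5.38
eef_pos: [0.6182, 0.1417, 0.0725]
tool_rot: [-0.001, 0.992, -0.13, 0.002]
contact_force: [-1.5, -0.6, 4.8]
gripper_width: 0.237
```

Emit:
carry_out:
  deltas:
    - [[0,0,-3],0]
    - [[0,0,-6],0]
    - [[0,0,-6],0]

```text
t: 5.75
eef_pos: [0.6198, 0.1417, 0.1355]
tool_rot: [-0.003, 0.991, -0.13, 0.004]
contact_force: [0.4, -0.3, -0.7]
gripper_width: 0.233
```

Run:
```python
from h import *
plan([0.45,0.06,.03],-15.2)
im=snap("wrist","w3.png")
```

```text
t 5.75 eef [0.6198 0.1417 0.1355] yaw -14.94 delta [-14.38  12.33  10.37] turn 0.3 q7 -0.14 F [ 0.4 -0.3 -0.7] w 0.233
```

View pics/w3.png

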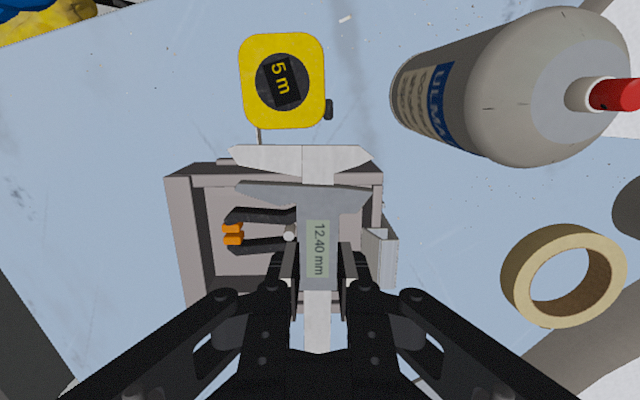

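Emit:
carry_out:
  deltas:
    - [[-2,5,0],-10]
    - [[-4.1,11,0],-20]
    - [[-4.1,17.7,0],-90]
    - [[-4.1,17.7,0],-90]
    - [[-4.1,17.7,2],-90]
    - [[-4.1,17.7,4],-90]
    - [[-4.1,17.7,6],-90]
    - [[-4.1,17.7,8],-90]
    - [[-4.1,17.7,8],-90]
    - [[-4.1,17.7,8],-90]

```text
t: 7.05
eef_pos: [0.533, -0.0185, 0.0518]
tool_rot: [-0.0, 0.793, 0.609, 0.003]
contact_force: [-0.7, -0.6, -1.5]
gripper_width: 0.235
```

Emit:
carry_out:
  deltas:
    - [[0,0,0],0]
    - [[0,0,0],0]

```text
t: 7.3
eef_pos: [0.533, -0.0184, 0.0518]
tool_rot: [-0.0, 0.794, 0.608, 0.003]
contact_force: [-0.2, -0.3, -1.6]
gripper_width: 0.234
```

Emit:
carry_out:
  deltas:
    - [[0,0,1.5],0]
    - [[0,0,2.7],0]
    - [[0,0,3.0],0]
    - [[0,0,3.1],0]

```text
t: 7.8
eef_pos: [0.5321, -0.0181, 0.0213]
tool_rot: [-0.001, 0.794, 0.608, 0.002]
contact_force: [-9.2, 1.1, 25.9]
gripper_width: 0.235
```

Contact with the table. Release and rise.

Emit:
carry_out:
  deltas:
    - [[0,0,-0.2],0]
    - [[0,0,-0.2],0]
    - [[0,0,-0.2],0]
    - [[0,0,-0.2],0]
  hand: 0.5

```text
t: 8.3
eef_pos: [0.5321, -0.0182, 0.0231]
tool_rot: [-0.001, 0.794, 0.608, 0.002]
contact_force: [0.4, 0.2, -0.3]
gripper_width: 0.503
```

Emit:
carry_out:
  deltas:
    - [[0,0,-5],0]
    - [[0,0,-10],0]
    - [[0,0,-16],0]
    - [[0,0,-22],0]
    - [[0,0,-22],0]
    - [[0,0,-22],0]
  hand: 1

```text
t: 9.05
eef_pos: [0.5314, -0.019, 0.2427]
tool_rot: [-0.002, 0.794, 0.608, 0.002]
contact_force: [-0.6, -0.0, -0.8]
gripper_width: 1.0
```

Run:
```python
from h import *
plan([0.52,-.10,.33],75)
c=cal("wrist"); im=snap("wrist","w4.png"); np.savez("w4.npz",T=c[3],f=c[0],cx=c[1],cy=c[2])
for q in ["cover","calliper","case","plain_cover"]:
    print(q,[(round(d["score"],2),np.round(d["centre"],0),px2w(c,d["centre"],.01)[:2].round(3)) for d in models.spot_in(q,"wrist")[:2]])
plan([0.52,-.10,.33],75)
```

```text
t 9.05 eef [ 0.5314 -0.019   0.2427] yaw 74.94 delta [-8.07  1.   -8.76] turn -0.1 q7 1.34 F [-0.6 -0.  -0.8] w 1.000
cover [(0.56, array([273., 246.]), array([ 0.651, -0.155]))]
calliper [(0.85, array([157., 315.]), array([ 0.518, -0.018]))]
case [(0.88, array([182., 444.]), array([0.591, 0.133]))]
plain_cover [(0.78, array([123., 149.]), array([ 0.427, -0.196])), (0.73, array([301., 552.]), array([0.814, 0.263]))]
t 9.30 eef [ 0.5311 -0.0192  0.2418] yaw 74.93 delta [-8.06  1.01 -8.85] turn -0.1 q7 1.34 F [ 0.3 -0.3  0.6] w 1.002
```

View pics/w4.png

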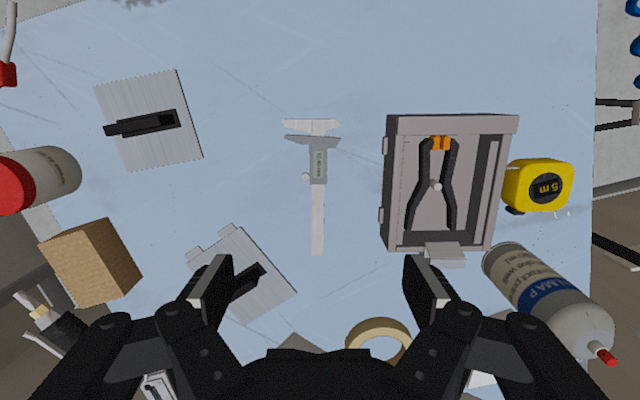

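The calliper lies flat on the table (315,180), clear of the case. The cover is at (245,275) with its tabs at its upper left. Next I'll get a clean view of the cover.

Emit:
carry_out:
  deltas:
    - [[-5,-0.4,-2.8],0]
    - [[-10.5,-0.4,-2.8],0]
    - [[-10.5,-0.4,-2.8],0]
    - [[-10.5,-0.4,-2.8],0]
    - [[-10.5,-0.4,-2.8],0]

```text
t: 9.93
eef_pos: [0.5003, -0.1182, 0.2689]
tool_rot: [-0.002, 0.793, 0.609, 0.0]
contact_force: [0.7, 0.4, 1.1]
gripper_width: 0.999
```

Run:
```python
from h import *
plan([0.65,-.165,.2])
c=cal("wrist"); im=snap("wrist","w5.png"); np.savez("w5.npz",T=c[3],f=c[0],cx=c[1],cy=c[2])
r=w2px(c,[.65,-.165,.01])[0].astype(int); print(r)
a=im[r[0]-65:r[0]+65,r[1]-65:r[1]+65,::-1]
w=cv2.imread("pics/w4.png")[100:280,365:535]
A=cv2.resize(a,None,fx=3,fy=3,interpolation=cv2.INTER_CUBIC); B=cv2.resize(w,None,fx=2.4,fy=2.4,interpolation=cv2.INTER_CUBIC)
print(A.shape,B.shape)
M=np.zeros((432,800,3),np.uint8); M[:390,:390]=A; M[:,392:]=B[:432,:408]; cv2.imwrite("pics/m5.png",M)
plan([0.65,-.165,.2])
```

```text
t 9.93 eef [ 0.5003 -0.1182  0.2689] yaw 75.07 delta [-0.69 15.7   6.84] turn None q7 1.52 F [0.7 0.4 1.1] w 0.999
[267 312]
(390, 390, 3) (432, 408, 3)
t 9.97 eef [ 0.5003 -0.1182  0.269 ] yaw 75.07 delta [-0.68 15.69  6.85] turn None q7 1.52 F [0.5 0.4 0.6] w 1.001
```

View pics/m5.png

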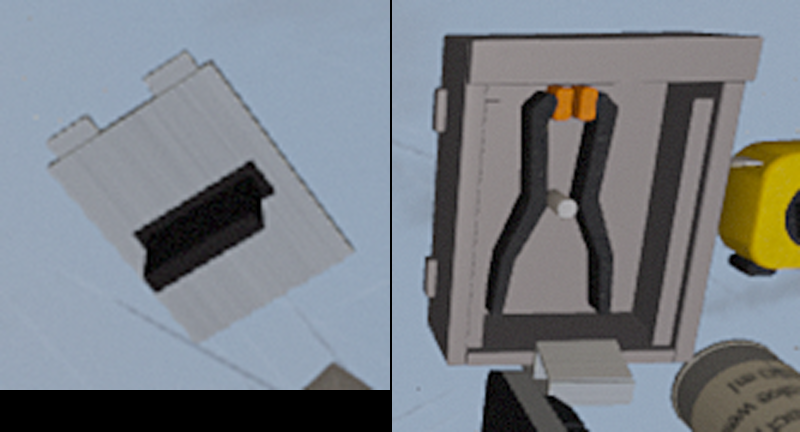

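Run:
```python
from h import *
def L(n):
    d=np.load(n); return (float(d["f"]),float(d["cx"]),float(d["cy"]),d["T"])
c=L("w5.npz"); P=lambda x,y:(267-65+(y-1)/3,312-65+(x-1)/3)
s,r=fit(c,[[-.065,.05,.006],[.065,.05,.006],[-.065,-.05,.006],[.065,-.05,.006]],[P(212,62),P(355,248),P(48,165),P(198,340)],[.65,-.16,.5]); print("cover",s,np.degrees(s[2]),r.tolist())
e,rr,o=tool(); 
c=L("w4.npz"); P=lambda x,y:(100+(y-.7)/2.4,365+(x-392.7)/2.4)
k,r=fit(c,[[-.086,.0625,.057],[-.086,-.0625,.057],[-.067,.0625,.057],[-.067,-.0625,.057],[.074,.0625,.051],[.074,-.0625,.051]],
 [P(761,37),P(471,40),P(757,82),P(465,83),P(691,361),P(449,364)],[.59,.118,-.25]); print("case",k,np.degrees(k[2]),r.tolist())
plan([*s[:2],.15],np.degrees(s[2])+90)
```

```text
cover [ 0.65962646 -0.16387357  0.34930749] 20.01384504657898 [[-1.1, -0.1], [0.5, 0.4], [0.1, -0.2], [0.5, -0.0]]
case [ 0.5895975   0.11765563 -0.24852424] -14.239390019826592 [[-0.7, 0.7], [-0.2, 0.0], [-0.6, -1.3], [0.7, 1.2], [0.4, 0.1], [0.7, -1.5]]
t 9.97 eef [ 0.5003 -0.1182  0.269 ] yaw 75.07 delta [-0.34 16.61 11.85] turn -34.9 q7 1.52 F [0.5 0.4 0.6] w 1.001
```

Emit:
carry_out:
  deltas:
    - [[-0.3,5,3],-35]
    - [[-0.3,10,6],-35]
    - [[-0.3,16.6,10],-35]
    - [[-0.3,16.6,16],-35]
    - [[-0.3,16.6,18],-35]
    - [[-0.3,16.6,18],-35]
  hand: 1

```text
t: 10.72
eef_pos: [0.658, -0.1616, 0.0853]
tool_rot: [-0.005, 0.572, 0.82, -0.0]
contact_force: [0.1, -0.1, -0.4]
gripper_width: 0.999
```

Emit:
carry_out:
  deltas:
    - [[0,0,0],0]
    - [[0,0,0],0]

```text
t: 10.98
eef_pos: [0.6589, -0.1612, 0.0871]
tool_rot: [-0.004, 0.572, 0.82, 0.001]
contact_force: [-0.8, 1.0, -0.1]
gripper_width: 1.005
```

Run:
```python
from h import *
plan([.6596,-.1639,.025],110)
im=snap("wrist","w6.png")
```

```text
t 10.97 eef [ 0.6589 -0.1612  0.0871] yaw 110.19 delta [-0.32 -0.01  6.2 ] turn 0.2 q7 2.25 F [-0.8  1.  -0.1] w 1.005
```

View pics/w6.png

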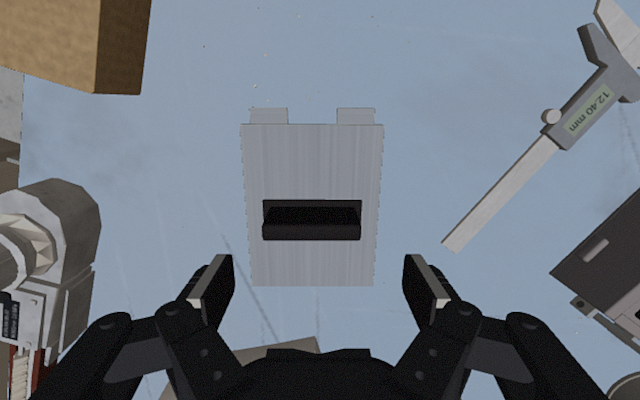

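The cover is squared up with the fingers, with the rib at (312,220), 3 mm left as computed. Descend and grip.

Emit:
carry_out:
  deltas:
    - [[-0.3,0,3],0]
    - [[-0.3,0,6.1],0]
    - [[-0.3,0,6.1],0]
    - [[-0.3,0,6.1],0]

```text
t: 11.52
eef_pos: [0.6606, -0.1642, 0.0277]
tool_rot: [-0.003, 0.572, 0.82, 0.001]
contact_force: [0.3, -0.5, -0.5]
gripper_width: 0.998
```

Emit:
carry_out:
  deltas:
    - [[0,0,0],0]
    - [[0,0,0],0]
    - [[0,0,0],0]
    - [[0,0,0],0]
  hand: 0
  newtons: 30

```text
t: 12.02
eef_pos: [0.662, -0.1646, 0.0298]
tool_rot: [-0.001, 0.572, 0.82, 0.002]
contact_force: [-0.1, 0.8, 8.5]
gripper_width: 0.736
```

Emit:
carry_out:
  deltas:
    - [[0,0,-5],0]
    - [[0,0,-10],0]
    - [[0,0,-13],0]
    - [[0,0,-13],0]

```text
t: 12.52
eef_pos: [0.6635, -0.1656, 0.1629]
tool_rot: [0.001, 0.572, 0.82, 0.003]
contact_force: [-0.1, 0.5, -1.7]
gripper_width: 0.743
```

Run:
```python
from h import *
k=[.5896,.118,-.2492]
g=w2(k,[.014,0]); print(g); plan([*g,.15],90-14.28)
im=snap("wrist","w7.png")
```

```text
[0.60316754 0.1145472 ]
t 12.53 eef [ 0.6635 -0.1656  0.1629] yaw 110.17 delta [28.38  3.98  1.35] turn 34.4 q7 2.23 F [-0.1  0.5 -1.7] w 0.743
```

View pics/w7.png

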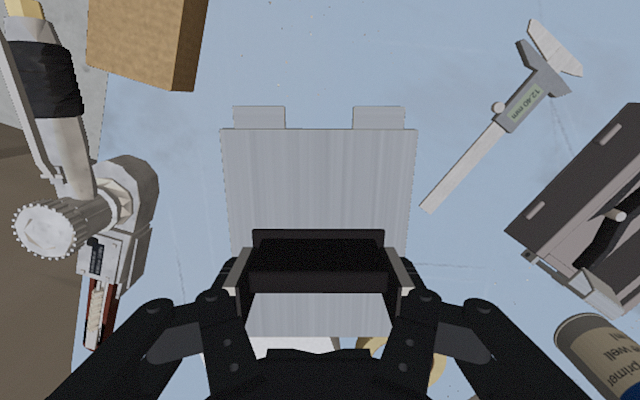

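The cover is gripped at its rib, level; tab edge at row 128, cols 221–418. By the pixel widths, its origin sits about 2 mm back and 30 mm below the TCP. Next I'll carry it over the case.

Emit:
carry_out:
  deltas:
    - [[2,1,-2],10]
    - [[5,2,-2],20]
    - [[10,3,-2],34.4]
    - [[16,3.6,-2],34.4]
    - [[22,3.6,-1],34.4]
    - [[28.7,3.6,0],34.4]
    - [[28.7,3.6,1],34.4]
    - [[28.7,3.6,2],34.4]
    - [[28.7,3.6,2],34.4]
    - [[28.7,3.6,2],34.4]

```text
t: 13.82
eef_pos: [0.5976, 0.1148, 0.1416]
tool_rot: [-0.001, 0.79, 0.613, 0.002]
contact_force: [-0.0, 0.2, -1.6]
gripper_width: 0.74
```

Emit:
carry_out:
  deltas:
    - [[0,0,0],0]
    - [[0,0,0],0]

```text
t: 14.08
eef_pos: [0.5981, 0.114, 0.142]
tool_rot: [-0.0, 0.79, 0.612, 0.002]
contact_force: [0.6, -0.5, -3.2]
gripper_width: 0.737
```

```bash
cat >> h.py <<'E'
K=[.5896,.118,-.2492]
def tc(verbose=True):
    e,r,o=tool(); d=e[:2]-K[:2]; c,s=np.cos(K[2]),np.sin(K[2]); x=r.apply([1,0,0])
    print("t %.2f TCP in case mm"%o["t"],(np.array([c*d[0]+s*d[1],-s*d[0]+c*d[1],e[2]])*1000).round(1),"yaw err %.2f"%(np.degrees(np.arctan2(x[1],x[0])-K[2])-90),"F",np.round(o["contact_force"],1),"tau",np.round(o["torque"],2))
E
python3 - <<'E'
from h import *
tc(); plan([*w2(K,[.009,0]),.107],75.72)
c=cal("wrist"); im=snap("wrist","w8.png"); np.savez("w8.npz",T=c[3],f=c[0],cx=c[1],cy=c[2])
E
```

```text
t 14.07 TCP in case mm [  9.2  -1.8 142. ] yaw err -0.19 F [ 0.6 -0.5 -3.2] tau [ 0.   -0.02 -0.01]
t 14.07 eef [0.5981 0.114  0.142 ] yaw 75.54 delta [ 0.16 -0.03  3.5 ] turn -0.2 q7 1.26 F [ 0.6 -0.5 -3.2] w 0.737
```

View pics/w8.png

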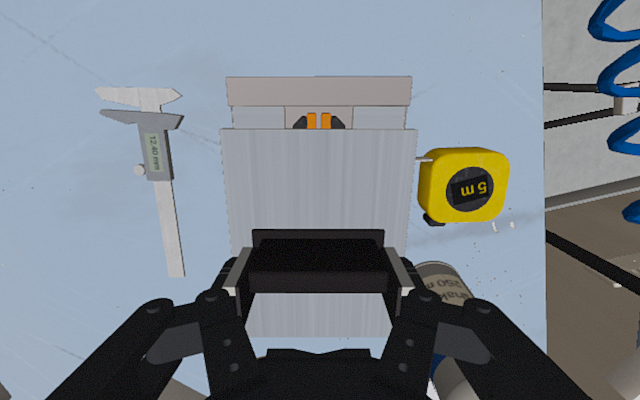

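The cover hangs above the case, its centre at col 319.5 and the lip's centre at about col 319. I'll refit the lip's position from this view.

Run:
```python
from h import *
d=np.load("w8.npz"); c=(float(d["f"]),float(d["cx"]),float(d["cy"]),d["T"])
e,r,o=tool(); im=cv2.imread("pics/w8.png").astype(int).sum(2)
for row in (84,92,98):
    g=np.diff(im[row]); L=[i for i in range(215,240)]; Rr=[i for i in range(400,425)]
    print(row,L[np.argmax(abs(g[L]))]+1,Rr[np.argmax(abs(g[Rr]))]+1)
for row in (140,160,180):
    g=np.diff(im[row]); L=[i for i in range(205,240)]; Rr=[i for i in range(400,430)]
    print("cover",row,L[np.argmax(abs(g[L]))]+1,Rr[np.argmax(abs(g[Rr]))]+1)
for col in (245,320,395):
    g=np.diff(im[60:150,col]); i=np.argsort(-abs(g))[:4]+61; print(col,sorted(i))
s,rr=fit(c,[[-.086,.0625,.057],[-.086,-.0625,.057],[-.067,.0625,.057],[-.067,-.0625,.057]],[(77,411.5),(77,226.5),(105,411),(105,226.5)],[.59,.118,-.25]); print("case",s,np.degrees(s[2]),rr.tolist())
```

```text
84 225 412
92 226 412
98 227 412
cover 140 220 417
cover 160 221 416
cover 180 224 419
245 [np.int64(76), np.int64(78), np.int64(107), np.int64(130)]
320 [np.int64(76), np.int64(107), np.int64(128), np.int64(130)]
395 [np.int64(76), np.int64(105), np.int64(106), np.int64(107)]
case [ 0.58993661  0.1176523  -0.2517416 ] -14.423731166220342 [[-0.8, 1.2], [-0.9, -1.4], [1.0, -1.1], [1.0, 1.4]]
```

Emit:
carry_out:
  deltas:
    - [[0,0,2],0]
    - [[0,0,3.3],0]
    - [[0,0,3.7],0]
    - [[0,0,4.0],0]

```text
t: 14.62
eef_pos: [0.5985, 0.1142, 0.1021]
tool_rot: [-0.0, 0.79, 0.612, 0.002]
contact_force: [-0.7, -0.2, 3.9]
gripper_width: 0.742
```

Run:
```python
from h import *
tc()
```

```text
t 14.62 TCP in case mm [  9.5  -1.5 102.1] yaw err -0.18 F [-0.7 -0.2  3.9] tau [-0.24 -0.05 -0.05]
```

Emit:
carry_out:
  deltas:
    - [[0,0,0.4],0]
    - [[0,0,0.8],0]
    - [[0,0,1.1],0]
    - [[0,0,1.2],0]

```text
t: 15.12
eef_pos: [0.5986, 0.1143, 0.0901]
tool_rot: [-0.0, 0.79, 0.613, 0.002]
contact_force: [-3.2, -0.5, 9.7]
gripper_width: 0.745
```

```bash
cat >> h.py <<'E'
def tilt(tag,view=False):
    "depth of tab edge of the plate from its width in the wrist picture"
    c=cal("wrist"); im=snap("wrist",tag+".png"); np.savez(tag+".npz",T=c[3],f=c[0],cx=c[1],cy=c[2]); return im,c
E
python3 - <<'E'
from h import *
tc(); im,c=tilt("w9"); g=im.astype(int).sum(2)
print(c[1:3])
for col in (230,245,270,320,370,395,405):
    d=np.diff(g[60:240,col]); i=np.argsort(-abs(d))[:6]+61; print(col,sorted(i.tolist()))
for row in range(110,240,15):
    d=np.diff(g[row]); L=np.arange(195,250); Q=np.arange(395,440); print(row,L[np.argsort(-abs(d[L]))[:2]]+1,Q[np.argsort(-abs(d[Q]))[:2]]+1)
E
```

```text
t 15.12 TCP in case mm [ 9.6 -1.4 90.1] yaw err -0.18 F [-3.2 -0.5  9.7] tau [-0.35  0.23 -0.06]
(318.0148684107284, 198.04854158949044)
230 [68, 69, 107, 108, 123, 124]
245 [67, 68, 69, 106, 108, 145]
270 [68, 69, 106, 108, 126, 239]
320 [66, 67, 69, 106, 108, 239]
370 [67, 106, 107, 108, 144, 146]
395 [67, 106, 107, 144, 145, 146]
405 [67, 68, 106, 107, 123, 124]
110 [242 222] [416 417]
125 [242 226] [412 396]
140 [227 244] [411 413]
155 [229 226] [408 412]
170 [230 228] [408 431]
185 [230 229] [407 409]
200 [229 231] [440 406]
215 [216 217] [438 439]
230 [218 217] [420 405]
```

Run:
```python
from h import *
s=snap("scene","s9.png")[140:240,240:340,::-1]; w=cv2.imread("pics/w9.png")[50:350,190:450]
M=np.zeros((600,800,3),np.uint8); A=cv2.resize(w,(390,450),interpolation=cv2.INTER_CUBIC); B=cv2.resize(s,(408,408),interpolation=cv2.INTER_CUBIC)
M[:450,:390]=A; M[:408,392:]=B; cv2.imwrite("pics/m9.png",M[:450])
```

```text
(no output)
```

View pics/m9.png

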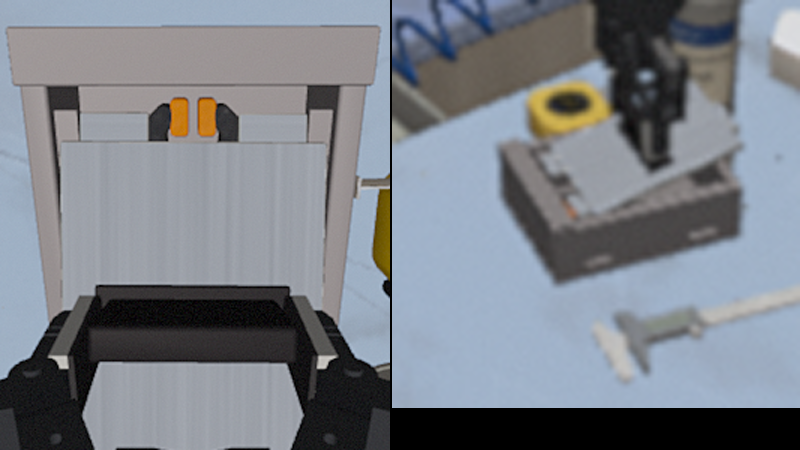

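The composite shows the cover tilted about 0.23 rad, front on the catch. The plate's tab edge (row 142 of the left crop) is below the lip edge (row 84), the tabs are inside the mouth, and it is centred between the side walls. Next I'll slide it under the lip.

Emit:
carry_out:
  deltas:
    - [[0,-0.6,0],0]
    - [[0,-1.2,0],0]
    - [[0,-1.6,0],0]
    - [[0,-1.7,0],0]
    - [[0,-1.7,0],0]

```text
t: 15.85
eef_pos: [0.582, 0.1185, 0.0901]
tool_rot: [-0.0, 0.79, 0.613, 0.002]
contact_force: [-0.3, -0.3, -3.0]
gripper_width: 0.744
```

Run:
```python
from h import *
tc(); im,c=tilt("w10"); g=im.astype(int).sum(2)
for col in (212,240,250,270,320,370,385,395):
    d=np.diff(g[60:240,col]); i=np.argsort(-abs(d))[:7]+61; print(col,sorted(i.tolist()))
for row in range(132,190,8):
    d=np.diff(g[row]); L=np.arange(200,250); Q=np.arange(395,440); print(row,L[np.argsort(-abs(d[L]))[:3]]+1,Q[np.argsort(-abs(d[Q]))[:3]]+1)
```

```text
t 15.85 TCP in case mm [-7.5 -1.4 90.1] yaw err -0.17 F [-0.3 -0.3 -3. ] tau [-0.03  0.01  0.02]
212 [103, 105, 139, 140, 141, 142, 183]
240 [102, 103, 104, 140, 141, 143, 144]
250 [102, 103, 104, 105, 139, 141, 143]
270 [102, 103, 104, 105, 139, 141, 239]
320 [102, 103, 104, 139, 141, 145, 239]
370 [102, 104, 139, 141, 143, 145, 239]
385 [102, 103, 104, 139, 140, 141, 145]
395 [102, 103, 104, 139, 140, 144, 145]
132 [201 202 203] [436 437 426]
140 [204 205 243] [414 413 430]
148 [229 230 225] [409 408 412]
156 [229 226 228] [409 408 411]
164 [230 229 227] [408 411 407]
172 [230 228 227] [408 410 407]
180 [230 228 231] [408 409 407]
188 [230 229 231] [407 409 425]
```

Emit:
carry_out:
  deltas:
    - [[0,-0.2,0],0]
    - [[0,-0.2,0.2],0]
    - [[0,-0.1,0.4],0]
    - [[0,0.05,0.6],0]
    - [[0,0.05,0.6],0]

```text
t: 16.52
eef_pos: [0.5832, 0.1183, 0.0844]
tool_rot: [-0.0, 0.791, 0.612, 0.003]
contact_force: [-0.8, 0.3, 4.3]
gripper_width: 0.741
```

Run:
```python
from h import *
tc(); im,c=tilt("w11"); g=im.astype(int).sum(2)
for col in (250,320,385):
    d=np.diff(g[60:200,col]); i=np.argsort(-abs(d))[:7]+61; print(col,sorted(i.tolist()))
for row in range(150,180,8):
    d=np.diff(g[row]); L=np.arange(200,250); Q=np.arange(395,440); print(row,L[np.argsort(-abs(d[L]))[:3]]+1,Q[np.argsort(-abs(d[Q]))[:3]]+1)
```

```text
t 16.52 TCP in case mm [-6.3 -1.3 84.4] yaw err -0.19 F [-0.8  0.3  4.3] tau [ 0.04  0.48 -0.07]
250 [100, 101, 102, 103, 139, 140, 141]
320 [100, 101, 102, 138, 139, 140, 141]
385 [100, 101, 102, 138, 139, 140, 141]
150 [227 222 228] [411 410 415]
158 [226 223 225] [412 414 415]
166 [226 227 224] [411 410 414]
174 [228 225 227] [410 413 409]
```

Emit:
carry_out:
  deltas:
    - [[0,0.15,0.2],0]
    - [[0,0.3,0.4],0]
    - [[0,0.3,0.4],0]

```text
t: 16.95
eef_pos: [0.5861, 0.1177, 0.0808]
tool_rot: [-0.0, 0.791, 0.612, 0.003]
contact_force: [-1.6, 0.2, 7.6]
gripper_width: 0.742
```

Run:
```python
from h import *
tc(); im,c=tilt("w12"); g=im.astype(int).sum(2)
for col in (250,320,385):
    d=np.diff(g[60:200,col]); i=np.argsort(-abs(d))[:7]+61; print(col,sorted(i.tolist()))
for row in range(150,180,8):
    d=np.diff(g[row]); L=np.arange(200,250); Q=np.arange(395,440); print(row,L[np.argsort(-abs(d[L]))[:3]]+1,Q[np.argsort(-abs(d[Q]))[:3]]+1)
```

```text
t 16.95 TCP in case mm [-3.3 -1.2 80.8] yaw err -0.20 F [-1.6  0.2  7.6] tau [ 0.01  0.85 -0.05]
250 [94, 95, 96, 133, 134, 135, 136]
320 [93, 94, 96, 133, 134, 135, 136]
385 [93, 94, 95, 133, 134, 135, 137]
150 [223 220 222] [415 414 418]
158 [223 221 220] [414 413 417]
166 [224 225 221] [413 416 412]
174 [226 225 222] [412 415 411]
```

Emit:
carry_out:
  deltas:
    - [[0,0,0],0]
    - [[0,0,0],0]
    - [[0,0,0],0]
  hand: 0.95

```text
t: 17.38
eef_pos: [0.5861, 0.1176, 0.0806]
tool_rot: [-0.0, 0.791, 0.612, 0.003]
contact_force: [0.2, 0.1, 0.2]
gripper_width: 0.949
```

Emit:
carry_out:
  deltas:
    - [[0,0,-3],0]
    - [[0,0,-6],0]
    - [[0,0,-9],0]
    - [[0,0,-12],0]
    - [[0,0,-12],0]
    - [[0,0,-12],0]

```text
t: 18.12
eef_pos: [0.5852, 0.1172, 0.1999]
tool_rot: [-0.0, 0.791, 0.612, 0.002]
contact_force: [0.1, -0.5, 0.6]
gripper_width: 0.949
```

Run:
```python
from h import *
tc(); im,c=tilt("w13"); g=im.astype(int).sum(2)
w=lambda p:w2px(c,[[*w2(K,q[:2]),q[2]] for q in np.array(p)/1000.])
print("pred lip edge",w([[-67,0,57]]).round(1),"home plate edges at x -40,0,40",w([[x,y,51] for x in(-40,0,40) for y in (-50,50)]).round(0).tolist())
print("rib home top", w([[-6,-32,87],[6,-32,87],[6,32,87],[-6,32,87]]).round(0).tolist(),"front edge home",w([[65,-45,51],[65,45,51],[66.5,45,51],[74,-45,51]]).round(0).tolist())
x=cv2.GaussianBlur(g.astype(np.float32),(1,1),0)
ys,xs=np.where((g[100:300,200:440]<130)); print("dark box rows",ys.min()+100,ys.max()+100)
for col in (295,345): d=np.diff(g[100:330,col]); i=np.argsort(-abs(d))[:10]+101; print(col,sorted(i.tolist()))
plan([*w2(K,[.042,0]),.1],75.72)
```

```text
t 18.12 TCP in case mm [ -4.1  -1.8 199.9] yaw err -0.19 F [ 0.1 -0.5  0.6] tau [ 0.04 -0.    0.03]
pred lip edge [[119.9 318.6]] home plate edges at x -40,0,40 [[149.0, 265.0], [149.0, 372.0], [190.0, 268.0], [190.0, 370.0], [228.0, 270.0], [227.0, 368.0]]
rib home top [[196.0, 282.0], [209.0, 282.0], [209.0, 356.0], [196.0, 356.0]] front edge home [[250.0, 276.0], [249.0, 362.0], [250.0, 362.0], [257.0, 276.0]]
dark box rows 121 299
295 [120, 122, 178, 179, 185, 186, 192, 202, 204, 205]
345 [121, 178, 179, 184, 185, 192, 204, 205, 257, 258]
t 18.18 eef [0.5849 0.1172 0.1995] yaw 75.54 delta [0.18 4.62 9.96] turn -0.2 q7 1.22 F [ 0.2 -1.   0.2] w 0.948
```

Emit:
carry_out:
  deltas:
    - [[0.18,2.5,3],0]
    - [[0.18,4.4,6],0]
    - [[0.18,4.4,9.5],0]
    - [[0.18,4.4,10.5],0]
    - [[0.18,4.4,10.5],0]
    - [[0.18,4.4,10.5],0]
  hand: 0

```text
t: 18.92
eef_pos: [0.6289, 0.1084, 0.0958]
tool_rot: [-0.0, 0.79, 0.612, 0.003]
contact_force: [0.7, -0.3, 0.4]
gripper_width: 0.001
```

Emit:
carry_out:
  deltas:
    - [[0,0,0.5],0]
    - [[0,0,1.0],0]
    - [[0,0,1.5],0]

```text
t: 19.3
eef_pos: [0.629, 0.1086, 0.0808]
tool_rot: [-0.0, 0.79, 0.612, 0.003]
contact_force: [0.0, 0.5, 4.2]
gripper_width: -0.003
```

Run:
```python
from h import *
tc()
```

```text
t 19.30 TCP in case mm [40.5  0.6 80.8] yaw err -0.18 F [0.  0.5 4.2] tau [ 0.08 -0.17  0.05]
```

Contact with the tilted plate at tip height 64 mm. Press on down.

Emit:
carry_out:
  deltas:
    - [[0,0,0.3],0]
    - [[0,0,0.6],0]
    - [[0,0,0.9],0]

```text
t: 19.68
eef_pos: [0.6289, 0.1086, 0.0713]
tool_rot: [-0.0, 0.79, 0.613, 0.003]
contact_force: [0.5, -1.1, -0.9]
gripper_width: -0.002
```

Emit:
carry_out:
  deltas:
    - [[0,0,0.15],0]
    - [[0,0,0.3],0]
    - [[0,0,0.45],0]

```text
t: 20.05
eef_pos: [0.6288, 0.1086, 0.0681]
tool_rot: [-0.001, 0.79, 0.612, 0.003]
contact_force: [-7.2, 0.4, 20.6]
gripper_width: 0.003
```

Emit:
carry_out:
  deltas:
    - [[0,0,-4],0]
    - [[0,-2,-9],0]
    - [[0,-6,-14],0]
    - [[0,-7,-16],0]
    - [[0,-7,-16],0]
    - [[0,-7,-16],0]

```text
t: 20.8
eef_pos: [0.5604, 0.1252, 0.227]
tool_rot: [-0.001, 0.791, 0.612, 0.002]
contact_force: [0.0, -0.6, -0.1]
gripper_width: -0.001
```

Run:
```python
from h import *
tc(); im,c=tilt("w14"); g=im.astype(int).sum(2)
w=lambda p:w2px(c,[[*w2(K,q[:2]),q[2]] for q in np.array(p)/1000.])
print("pred lip edge",w([[-67,0,57]]).round(1),"plate edges",w([[x,y,51] for x in(-40,40) for y in (-50,50)]).round(1).tolist())
print("rib home top", w([[-6,-32,87],[6,32,87]]).round(1).tolist(),"rib base",w([[-6,0,51]]).round(1).tolist(),"front",w([[65,-35,51],[66.5,-35,51],[74,-35,51],[58,0,54],[68.7,0,77]]).round(1).tolist())
for col in (275,290,300,330,345,360): d=np.diff(g[90:330,col]); i=np.argsort(-abs(d))[:12]+91; print(col,sorted(i.tolist()))
for q in ["catch","case","cover","calliper"]: print(q,[(round(d["score"],2),np.round(d["centre"],0)) for d in models.spot_in(q,"wrist")[:2]])
```

```text
t 20.80 TCP in case mm [-3.01e+01 -2.00e-01  2.27e+02] yaw err -0.19 F [ 0.  -0.6 -0.1] tau [-0.01  0.01  0.  ]
pred lip edge [[145.  316.8]] plate edges [[170.2, 269.4], [169.8, 364.4], [239.0, 273.2], [238.5, 361.1]]
rib home top [[212.7, 284.2], [223.8, 349.6]] rib base [[200.5, 317.0]] front [[258.3, 287.2], [259.5, 287.3], [265.1, 287.5], [254.1, 317.2], [273.4, 317.4]]
275 [122, 123, 126, 127, 147, 257, 258, 260, 261, 292, 293, 294]
290 [123, 126, 127, 196, 197, 222, 223, 257, 258, 260, 261, 267]
300 [123, 126, 127, 195, 196, 222, 223, 251, 252, 263, 265, 267]
330 [122, 123, 126, 127, 195, 196, 222, 223, 242, 278, 280, 281]
345 [122, 123, 126, 127, 195, 196, 222, 223, 256, 257, 258, 265]
360 [122, 123, 126, 127, 257, 258, 259, 260, 265, 266, 292, 293]
catch []
case [(0.78, array([145., 320.]))]
cover [(0.86, array([198., 314.]))]
calliper [(0.72, array([134.,  30.])), (0.68, array([167., 197.]))]
```

Run:
```python
from h import *
g=cv2.imread("pics/w14.png").astype(int).sum(2)//3
for col in (285,308,317,326): print(col,"rows 224..296",g[224:297,col].tolist())
print("row 256",g[254,290:345].tolist()); print("row268",g[268,290:345].tolist())
print("rib col 317 rows 188-226",g[188:227,317].tolist())
# same rib on the table in w6 for comparison
g6=cv2.imread("pics/w6.png").astype(int).sum(2)//3; print("w6 rib col",g6[190:246,312].tolist())
```

```text
285 rows 224..296 [153, 154, 156, 154, 154, 155, 153, 153, 153, 156, 155, 155, 154, 155, 153, 154, 154, 153, 155, 154, 153, 153, 153, 152, 152, 153, 152, 153, 150, 152, 153, 154, 162, 135, 37, 48, 110, 147, 140, 135, 134, 142, 158, 172, 168, 167, 168, 169, 167, 166, 165, 170, 169, 168, 168, 172, 174, 173, 148, 83, 2, 12, 15, 21, 18, 14, 22, 23, 20, 25, 24, 21, 18]
308 rows 224..296 [153, 153, 152, 153, 153, 153, 151, 152, 153, 151, 153, 152, 151, 153, 152, 153, 157, 134, 79, 78, 81, 83, 77, 78, 81, 80, 80, 83, 82, 82, 80, 81, 80, 81, 80, 84, 81, 81, 79, 76, 82, 78, 82, 81, 79, 80, 80, 80, 82, 82, 82, 78, 82, 72, 130, 177, 148, 24, 7, 22, 19, 19, 21, 22, 23, 20, 24, 24, 17, 19, 20, 18, 19]
317 rows 224..296 [154, 152, 153, 153, 153, 152, 152, 153, 154, 153, 153, 154, 153, 152, 152, 154, 161, 134, 32, 13, 15, 11, 19, 11, 15, 17, 19, 20, 18, 22, 17, 23, 15, 17, 19, 14, 20, 18, 21, 19, 14, 21, 23, 22, 6, 17, 21, 17, 14, 13, 20, 21, 13, 16, 33, 53, 54, 50, 50, 48, 53, 49, 52, 52, 49, 55, 52, 49, 51, 56, 54, 53, 49]
326 rows 224..296 [154, 154, 152, 153, 149, 151, 153, 153, 152, 150, 151, 
[... 442 characters left out ...]
 19, 22, 24, 21, 27, 18, 24, 15, 5, 69, 133]
row268 [3, 21, 18, 26, 16, 14, 22, 23, 23, 21, 24, 21, 5, 63, 85, 80, 77, 80, 79, 82, 80, 80, 80, 86, 68, 20, 13, 6, 13, 11, 10, 26, 68, 85, 82, 80, 80, 79, 81, 81, 80, 80, 85, 68, 12, 14, 14, 26, 22, 17, 24, 24, 22, 19, 17]
rib col 317 rows 188-226 [151, 150, 151, 151, 151, 153, 154, 114, 20, 38, 36, 40, 25, 0, 13, 4, 22, 6, 5, 17, 9, 16, 5, 17, 35, 43, 35, 42, 40, 37, 35, 35, 25, 36, 127, 162, 154, 152, 153]
w6 rib col [140, 137, 138, 140, 139, 141, 142, 141, 135, 88, 3, 29, 34, 29, 28, 27, 29, 2, 13, 8, 13, 3, 0, 15, 18, 5, 14, 12, 12, 7, 19, 14, 12, 17, 8, 28, 27, 31, 33, 25, 32, 28, 31, 31, 29, 30, 20, 25, 19, 14, 84, 135, 144, 141, 143, 142]
```

The rib top (rows 212–222) and the plate front edge (row 257.5) match the home pose within about a pixel. The shut fingers hide the catch, so I'll open them and look.

Emit:
carry_out:
  deltas:
    - [[0,0,0],0]
    - [[0,0,0],0]
    - [[0,0,0],0]
    - [[0,0,0],0]
    - [[0,0,0],0]
  hand: 1

```text
t: 21.68
eef_pos: [0.5604, 0.125, 0.2269]
tool_rot: [-0.001, 0.791, 0.612, 0.002]
contact_force: [0.5, 0.4, -0.4]
gripper_width: 0.996
```

Run:
```python
from h import *
tc(); im,c=tilt("w15"); g=im.astype(int).sum(2)//3
w=lambda p:w2px(c,[[*w2(K,q[:2]),q[2]] for q in np.array(p)/1000.])
print("closed: tip, top inner; 0.15 open tip",w([[58,0,54],[68.7,0,77],[64,0,56],[65,-35,51],[66.5,-35,51]]).round(1).tolist())
for col in (285,308,317,326): print(col,"rows 245..295",g[245:296,col].tolist())
d=np.load("w1.npz"); c1=(float(d["f"]),float(d["cx"]),float(d["cy"]),d["T"]); 
print("w1 empty closed pred",w2px(c1,[[*w2(K,[.058,0]),.054],[*w2(K,[.0687,0]),.077]]).round(1).tolist())
g1=cv2.imread("pics/w1.png").astype(int).sum(2)//3; print("w1 col 341 rows 272..302",g1[272:303,341].tolist())
print([(round(x["score"],2),np.round(x["centre"],0)) for x in models.spot_in("catch","wrist")[:1]],[(round(x["score"],2),px2w(c,x["centre"],.005).round(3)) for x in models.spot_in("calliper","wrist")[:2]])
```

```text
t 21.68 TCP in case mm [-30.   -0.4 226.9] yaw err -0.22 F [ 0.5  0.4 -0.4] tau [-0.05  0.03 -0.01]
closed: tip, top inner; 0.15 open tip [[254.2, 317.5], [273.5, 317.6], [259.7, 317.6], [258.4, 287.5], [259.5, 287.5]]
285 rows 245..295 [150, 147, 148, 146, 148, 148, 149, 149, 147, 148, 150, 160, 130, 40, 45, 105, 137, 132, 133, 130, 139, 156, 166, 164, 163, 163, 164, 163, 161, 161, 161, 165, 165, 163, 162, 164, 164, 165, 163, 162, 160, 161, 165, 165, 164, 163, 164, 162, 163, 163, 162]
308 rows 245..295 [146, 146, 146, 147, 146, 146, 145, 146, 146, 148, 136, 119, 118, 117, 121, 120, 120, 123, 123, 120, 119, 124, 121, 118, 121, 122, 124, 126, 121, 133, 154, 150, 150, 149, 150, 151, 151, 148, 145, 153, 166, 165, 163, 162, 162, 165, 165, 167, 169, 167, 169]
317 rows 245..295 [149, 149, 148, 148, 147, 147, 147, 148, 147, 150, 139, 121, 120, 121, 120, 122, 120, 122, 124, 121, 120, 124, 125, 123, 119, 122, 121, 130, 117, 129, 155, 152, 152, 152, 151, 153, 150, 149, 148, 154, 165, 163, 163, 165, 164, 163, 165, 164, 163, 162, 163]
326 rows 245..295 [147, 146, 148, 147, 147, 147, 147, 148, 145, 150, 141, 121, 121, 123, 123, 122, 122, 120, 123, 120, 122, 124, 122, 121, 123, 123, 122, 134, 123, 129, 156, 151, 152, 152, 150, 153, 153, 150, 148, 155, 166, 162, 163, 163, 164, 164, 162, 163, 162, 163, 163]
w1 empty closed pred [[279.5, 339.3], [294.0, 340.3]]
w1 col 341 rows 272..302 [57, 56, 56, 56, 60, 52, 59, 48, 107, 137, 124, 128, 127, 127, 128, 126, 125, 129, 125, 129, 126, 126, 142, 158, 158, 157, 156, 157, 152, 165, 169]
[(0.91, array([270., 320.]))] [(0.3, array([0.529, 0.137, 0.005]))]
```

```bash
python3 -c "
from h import *
print(bot.hand_in())"
```

```text
the job is handed in; nothing more can be done
None
```

I closed the case and handed the job in at about t = 22 s. The hand-in reports no verdict.

**What I did**
- **Calliper:** I lifted it off by its slider and laid it flat on the table between the case and the covers.
- **Cover:** I gripped the tabbed cover by the ends of its rib so it could pivot. Resting its front on the catch tilted it about 0.23 rad. I then slid the tabs under the lip, lowered the cover, let go, and pressed the front down with shut fingers. Resistance rose, dropped away as the catch passed, then the cover sat at tip height 51 mm under 20 N.

**Last checks (wrist camera)**
- **Cover:** the rib top and front edge are within about a pixel (1 mm) of the home position.
- **Catch:** the tooth tip is at row 255, against 254.2 predicted for fully closed, and the top of its slope is at 274 against 273.5. The tooth covers the plate's edge.
- **Robot:** the contact force is about zero and the gripper is clear, roughly 0.17 m above the cover.

**Not fully confirmed**
- **Hooking step:** how far the tabs were under the lip while tilted comes only from geometry (tips at about x = -73 mm). The tabs were hidden by then.
- **Calliper:** I last saw it lying flat before lowering the cover. The final detection of it was weak and in the wrong place (score 0.3, at the case), so it was not re-measured. Nothing went near it afterwards.
- **Other things:** I did not re-measure the plain cover or the other objects at the end.

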